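Drop the handle blanks from the bench hopper

TASK

Bring the empty wooden tray squarely under the bench hopper, centred below its outlet, then pull the hopper's slide gate out so that all four wooden handle blanks drop into the tray, and push the gate fully shut again. Leave the tray standing there with the blanks in it, and do not disturb the other things on the bench.

Things in the scene. Friction and masses are not known exactly. Their poses are not given: they have to be found in the camera images.
- hopper: Fixed bench hopper: open-topped metal shaft 95 to 165 mm above the bench, outside 78 (its x) x 112 mm (y), walls 6 mm; lip at +x up to 200 mm high. Origin on the bench under its centre; the gate pulls out to its -x. Legs in pairs at x = +-84 mm, each pair on a 10 mm high foot bar along y, leave a passage along y, 154 mm wide (x -77 to 77), 83 mm high, open at both y ends.
- outlet (a point): centre of the hopper's outlet, 85 mm above the bench, straight above the hopper's origin
- gate (a joint): travel in m of the flat steel slide gate that closes the bottom of the hopper: 0 fully shut, about 0.085 fully pulled out (towards the hopper's -x). It starts shut or a few mm ajar, needs about 2 to 4 N to move, has no spring and stays where it is left.
- gate_tab (a point): middle of the top edge of the gate's upright pull tab: steel, 80 mm wide (hopper's y), 8 mm thick (x), top 148 mm above the bench, foot on the gate plate at 93 mm. Shut, it is at x = -101 mm in the hopper's frame, 58 mm of free space between tab and shaft wall above a fixed ledge that is 103 mm high and reaches from the wall to x = -84 mm (legs to -91).
- tray: loose empty wooden tray, box 120 mm (its x) by 140 mm (its y), 50 mm high, walls 8 mm, floor 6 mm; origin under its centre. On each y end a bar handle, 24 mm wide (x) and 22 mm high (28 to 50 mm above the bench), reaches from 70 to 135 mm from the centre. About 0.25 to 0.45 kg. It starts to the left or the right of the hopper.
- blank0: one of four alike turned wooden handle blanks, a cylinder 28 mm across and 80 mm long with a thin brass band; origin at its middle, its length along its y. It starts inside the hopper. 25 to 50 g.
- blank1: one of four alike turned wooden handle blanks, a cylinder 28 mm across and 80 mm long with a thin brass band; origin at its middle, its length along its y. It starts inside the hopper. 25 to 50 g.
- blank2: one of four alike turned wooden handle blanks, a cylinder 28 mm across and 80 mm long with a thin brass band; origin at its middle, its length along its y. It starts inside the hopper. 25 to 50 g.
- blank3: one of four alike turned wooden handle blanks, a cylinder 28 mm across and 80 mm long with a thin brass band; origin at its middle, its length along its y. It starts inside the hopper. 25 to 50 g.
- carton: bystander: closed cardboard box, 120 x 90 x 70 mm; origin under its centre
- glue_jar: bystander: amber glass jar with black cap, 66 mm across, 120 mm tall; origin under its centre
- shears: bystander: steel tailor's shears lying flat, about 210 mm long, 16 mm thick; origin on the bench under the pivot, blades along its +x
- mallet: bystander: mallet lying flat, about 240 mm long; origin under it, handle towards its -x
- knife: bystander: knife with a dark wooden handle lying flat, about 190 mm long, 18 mm thick; origin on the bench below the joint of handle and blade, blade along +x
- ruler: bystander: wooden ruler 300 x 30 x 6 mm lying flat; origin under its centre, long along its x
- wax_tin: bystander: low round metal tin, 72 mm across, 30 mm tall; origin under its centre

How it is judged:
On the way, in this order (a step that is already met when the one before it is completed fails the run):
1. the tray stands squarely under the outlet with the blanks still in the hopper (horizontal distance between tray and outlet below 0.025 m and angle between the y axis of tray and the y axis of hopper, either way round below 0.2 rad and angle between tray's own z axis and vertical below 0.05 rad and height (world z) of each of blank0, blank1, blank2, blank3 above 0.09 m), for 0.2 s.
2. the gate is pulled out and all four blanks lie in the tray (value of joint gate above 0.03 m and x of blank0 in the frame of tray between -0.054 and 0.054 m and y of blank0 in the frame of tray between -0.066 and 0.066 m and z of each of blank0, blank1, blank2, blank3 in the frame of tray below 0.065 m and x of blank1 in the frame of tray between -0.054 and 0.054 m and y of blank1 in the frame of tray between -0.066 and 0.066 m and x of blank2 in the frame of tray between -0.054 and 0.054 m and y of blank2 in the frame of tray between -0.066 and 0.066 m and x of blank3 in the frame of tray between -0.054 and 0.054 m and y of blank3 in the frame of tray between -0.066 and 0.066 m), for 0.2 s.
3. the gate is fully shut again (value of joint gate below 0.004 m), for 0.2 s.
At the end, for the whole second after the job is handed in: The gate is within 4 mm of fully shut; the tray stands flat on the bench, its centre within 25 mm of straight below the outlet and within 0.2 rad of square with the hopper; all four blanks lie in it, between its walls; everything is at rest (horizontal distance between tray and outlet below 0.025 m and angle between the y axis of tray and the y axis of hopper, either way round below 0.2 rad and angle between tray's own z axis and vertical below 0.05 rad and x of blank0 in the frame of tray between -0.054 and 0.054 m and y of blank0 in the frame of tray between -0.066 and 0.066 m and z of each of blank0, blank1, blank2, blank3 in the frame of tray below 0.065 m and x of blank1 in the frame of tray between -0.054 and 0.054 m and y of blank1 in the frame of tray between -0.066 and 0.066 m and x of blank2 in the frame of tray between -0.054 and 0.054 m and y of blank2 in the frame of tray between -0.066 and 0.066 m and x of blank3 in the frame of tray between -0.054 and 0.054 m and y of blank3 in the frame of tray between -0.066 and 0.066 m and value of joint gate below 0.004 m and linear speed of each of blank0, blank1, blank2, blank3, tray below 0.02 m/s); the robot touches nothing.
It fails at once if any other thing on the bench (carton, glue jar, shears, mallet, knife, ruler, wax tin) is moved more than 30 mm (distance of any of carton, glue_jar, shears, mallet, knife, ruler, wax_tin from where it was at the start of the episode above 0.03 m).
It also fails if it takes over 69 s, if anything falls off the work surface, if the arm or the gripper's body presses on something with over 40 N, if the wrist force passes 120 N, or if a joint passes its speed limit or range.

ROBOT

A 6-joint arm with a two-finger parallel gripper is mounted at the origin on the work surface. World frame = base frame: x ahead of the robot, y to its left, z up, the work surface at z = 0. Lengths are in m, angles in rad, forces in N, time in s.
With the tool pointing down it reaches from about 0.25 to 0.775 m from the base axis. Payload 4 kg.
Tool frame: the origin (TCP) lies on the centre line of the jaws, within the pads' length; the fingertips stand 17 mm ahead of it and the grasp point (between the pads) lies 2 mm behind it; z points along the fingers, y is the line along which they close (so a half turn about z gives the same grasp; the last joint's range is limited). The gripper opens to 94 mm and grips with 3 to 60 N. Pads are 16 mm wide; open, the fingers measure 119 mm over their backs; the gripper's body (75 mm by 177 mm) begins 78 mm behind the grasp point.
Start: joints at [-1.306, 0.087, 1.371, -0, 1.684, -0.103], TCP at [0.198, -0.513, 0.223] pointing down, gripper open.
Joint ranges: [-3.1, 3.1], [-0.76, 2.03], [0.27, 2.55], [-1.08, 4.22], [0.17, 2.65], [-2.57, 2.57]. Speed limits (rad/s): [2.79, 2.79, 3.14, 3.14, 3.14, 3.14].

INTERFACE

Orientations are given as [roll, pitch, yaw] about the fixed x, y, z axes, in that order (R = Rz(yaw) Ry(pitch) Rx(roll)).
In Python, from bench import robot gives the robot as it stands.
- The arm moves only by the tool servo_tool, never from a script. Its argument "plan" is a list of rows, each a list of 7 numbers: the shift along the tool's x, y, z normalised to -1 to 1, where 1 is 0.1 m, then the turn, a rotation vector about the tool's x, y, z normalised to -1 to 1, where 1 is pi/2 rad, then the finger opening in mm, from 0 to 94. In form: [[x, y, z, ax, ay, az, gripper], ...]. A call has 1 to 12 rows; each row is the pose to reach, as a shift and turn from the pose commanded when the call began, along the tool's axes at that moment; what a row does not reach only later rows make up. A row lasts 1/12 s, in which the tool goes at most 41.7 mm and 7.16 degrees, less where a joint would pass 70% of its speed; a pose out of reach is approached as far as the arm can. A call with a number of a shift or a turn outside -1 to 1 is refused whole. A call with a gripper value outside its range is refused whole. The fingers move at their own pace and stop on an object; the grip force is fixed at half the most. Time passes only in rows, so rows that repeat a pose let the fingers close. It gives the time, the measured TCP pose, the force, the opening and the grip force at its end, in the units of the state.
- robot.get_obs(): the state, without advancing time (a new reading comes with each control period).
- robot.snapshot(name): name is "side" or "top" or "wrist"; returns the picture (384x512x3 uint8, red, green, blue); there is no depth.
- robot.camera_params(name): a dict with "camera_matrix" (3x3 intrinsics, pixels), "distortion" ([k1, k2, p1, p2, k3] as OpenCV has them; the pictures are not rectified), "rvec" (rotation vector, rad) and "tvec" (3), from world to camera coordinates, as OpenCV has them; the wrist camera has in their place "tool_from_camera" (4x4, takes a point from camera to tool coordinates, whose origin is the TCP and whose axes are the flange's). Camera axes: x right, y down, z forward; pixel columns grow to the right and rows downward; lengths in m; the calibration is good to about 2 mm. A picture is of the moment at which its call begins: read the wrist's pose just before it. camera_params takes no time and is no camera call.
- robot.close_job(): hands the job in; it is judged then, once.
Trained networks look in the newest picture that a camera, given by its name, has taken for a name from the list of things; names that differ only in an ending like _2 or _b are one class to them, and where a whole thing is asked for, a point or a joint stands for the part that bears it (a point fixed in the world has none). Each returns a list of dicts, best first, with "conf" (0 to 1); they miss things now and then, are a little off and sometimes report something else, mostly with a low value. They report only what shows in the picture. A call takes as long as a camera call.
- robot.find_in(thing, camera): "extent" ([centre column, centre row, width, height] in pixels, round what is visible of it).
The state is a dict: "time": time; "joint_positions": joint angles; "qvel": joint speeds; "joint_torque": joint torques, N m; "tool_pos": TCP position; "ee_rot": TCP orientation; "wrist_force": force on the tool from outside, world axes, zero at the start; "wrist_torque": the same for the moment, N m; "width": finger opening in m; "finger_force": force on a finger pad.
Only numpy, scipy, OpenCV 4.12 (cv2) and the standard library are available. Lean on these libraries where they do the work, as an engineer would, in place of code of your own. Each camera call takes 0.05 s, during which the arm holds its last target. There are 200 camera calls.

## Working session

There is one attempt and no reset: what is moved stays moved. The work goes in short steps, Python scripts to look and compute and a tool call to move; the robot and the scene stay as the last step left them, time stands still between calls to the robot, and variables do not carry over. Pictures are saved under pics/ and viewed, at most 10 in all, crops included, and the job is handed in when it is done.

Besides the shell and the picture viewer there is one more tool, called after "Emit:" as name(argument=value, ...), one argument or row to a line, values as JSON. servo_tool: Moves the arm, as the interface text tells. Scaled input: -1 to 1 covers 0.1 m each way for a shift and pi/2 rad each way for a turn. Its arguments: {"type":"object","properties":{"plan":{"type":"array","items":{"type":"array","items":{"type":"number"}}}},"required":["plan"]}

```bash
mkdir -p pics; ls
python3 - <<'E'
from bench import robot
import cv2,numpy as np
ims=[]
for c in("top","side"):
    im=robot.snapshot(c); cv2.imwrite(f"pics/{c}0.png",im[...,::-1])
    for t in("hopper","gate_tab","tray","carton","glue_jar","shears","mallet","knife","ruler","wax_tin"):
        r=robot.find_in(t,c); print(c,t,[(np.round(d["extent"]).tolist(),round(d["conf"],2)) for d in r[:2]])
    p=robot.camera_params(c); print({k:np.round(v,3).tolist() for k,v in p.items()})
o=robot.get_obs();print(o["time"],o["tool_pos"],o["ee_rot"])
E
```

```text
pics
top hopper [([269.0, 163.0, 64.0, 93.0], 0.65)]
top gate_tab [([274.0, 178.0, 52.0, 52.0], 0.62)]
top tray [([158.0, 208.0, 107.0, 51.0], 0.72)]
top carton [([376.0, 205.0, 42.0, 49.0], 0.89)]
top glue_jar [([154.0, 208.0, 105.0, 55.0], 0.57), ([267.0, 153.0, 41.0, 23.0], 0.57)]
top shears [([269.0, 162.0, 64.0, 96.0], 0.31)]
top mallet [([141.0, 260.0, 90.0, 36.0], 0.81)]
top knife [([392.0, 277.0, 67.0, 16.0], 0.63)]
top ruler [([293.0, 116.0, 116.0, 14.0], 0.83)]
top wax_tin [([318.0, 269.0, 30.0, 33.0], 0.59), ([272.0, 163.0, 36.0, 17.0], 0.41)]
{'camera_matrix': [[411.434, 0.0, 259.372], [0.0, 411.434, 189.124], [0.0, 0.0, 1.0]], 'distortion': [-0.152, 0.0, 0.0, 0.0, 0.0], 'rvec': [2.187, -2.138, 0.084], 'tvec': [0.002, 0.58, 1.027]}
side hopper [([242.0, 187.0, 69.0, 86.0], 0.74)]
side gate_tab [([269.0, 191.0, 17.0, 30.0], 0.71)]
side tray [([196.0, 278.0, 77.0, 72.0], 0.84)]
side carton [([323.0, 175.0, 48.0, 42.0], 0.85), ([192.0, 279.0, 80.0, 68.0], 0.18)]
side glue_jar [([274.0, 278.0, 25.0, 47.0], 0.95)]
side shears [([308.0, 254.0, 59.0, 57.0], 0.74), ([268.0, 193.0, 17.0, 32.0], 0.63)]
side mallet [([223.0, 337.0, 91.0, 80.0], 0.93)]
side knife [([360.0, 211.0, 8.0, 4.0], 0.48)]
side ruler [([199.0, 200.0, 15.0, 10.0], 0.53)]
side wax_tin [([336.0, 227.0, 29.0, 24.0], 0.68)]
{'camera_matrix': [[435.656, 0.0, 254.701], [0.0, 435.656, 192.647], [0.0, 0.0, 1.0]], 'distortion': [0.022, 0.0, 0.0, 0.0, 0.0], 'rvec': [0.977, -2.421, 1.055], 'tvec': [0.415, 0.354, 1.027]}
1.1 [ 0.19774977 -0.5132419   0.22251876] [3.14150427e+00 5.46471766e-05 3.67791149e-01]
```

View pics/top0.png

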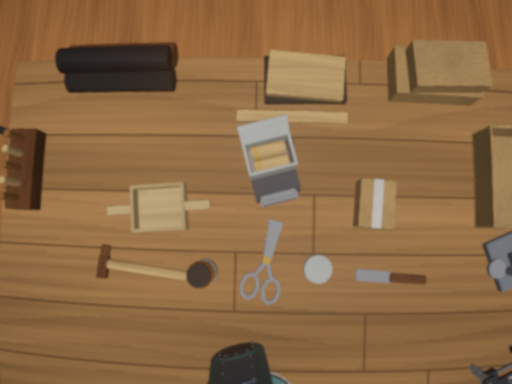

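View pics/side0.png

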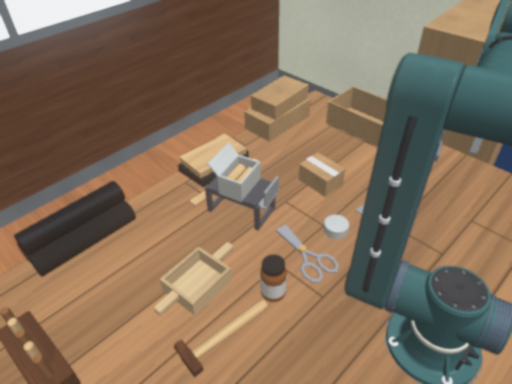

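The top view shows the hopper at about (268,160), with the gate tab on the robot's side at (280,197). The tray is left of it at (158,208), the jar at (201,272) and the shears at (265,262). I'll enlarge both for exact corners.

Run:
```python
import cv2
a=cv2.imread("pics/top0.png")[100:250,100:310]
cv2.imwrite("pics/c1.png",cv2.resize(a,None,fx=3.8,fy=3.8,interpolation=cv2.INTER_CUBIC))
a=cv2.imread("pics/side0.png")[135:320,150:350]
cv2.imwrite("pics/c2.png",cv2.resize(a,None,fx=3.2,fy=3.2,interpolation=cv2.INTER_CUBIC))
```

```text
(no output)
```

View pics/c1.png

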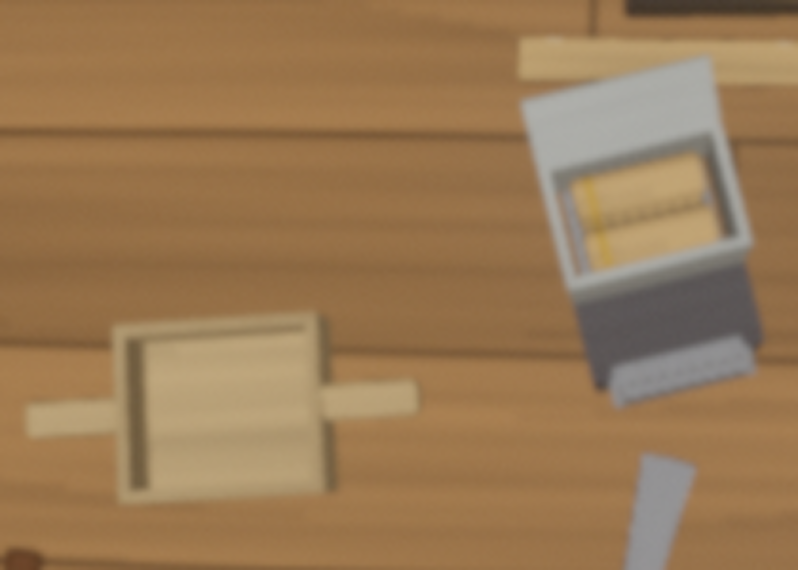

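View pics/c2.png

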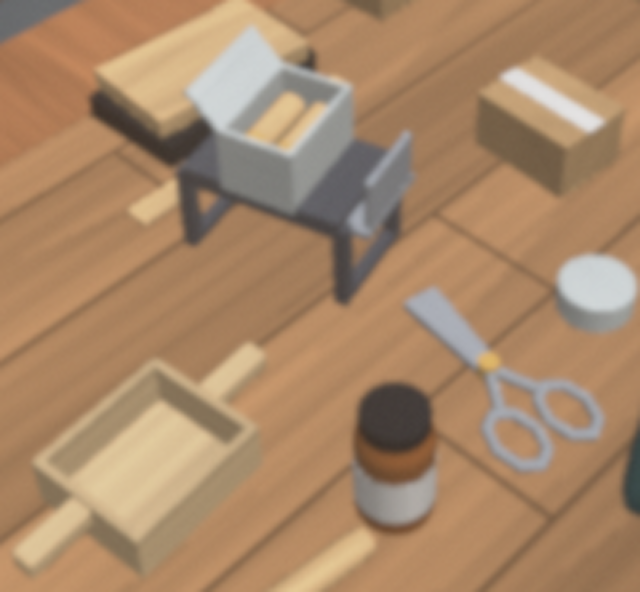

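Both objects show clearly. The tray rim corners in the top crop are (113,327), (317,313), (327,493) and (120,503). The hopper's near rim corners are (573,290) and (751,243). I'll fit planar poses to both views.

```bash
cat > h.py <<'E'
import cv2,numpy as np
from scipy.optimize import least_squares
from bench import robot
P={c:robot.camera_params(c) for c in("top","side")}
def proj(c,X):
    p=P[c]; return cv2.projectPoints(np.float64(X),np.float64(p["rvec"]),np.float64(p["tvec"]),np.float64(p["camera_matrix"]),np.float64(p["distortion"]))[0][:,0]
def world(q,L):
    L=np.array(L,float);c,s=np.cos(q[2]),np.sin(q[2])
    return np.c_[q[0]+c*L[:,0]-s*L[:,1],q[1]+s*L[:,0]+c*L[:,1],L[:,2]]
def fit(obs,q0):
    f=lambda q:np.concatenate([(proj(c,world(q,L))-np.array(px)).ravel() for c,L,px in obs])
    r=least_squares(f,q0,loss="soft_l1"); return r.x,np.round(r.fun,1)
E
python3 - <<'E'
from h import *
T=lambda a:100+np.array(a)/3.8
S=lambda a:np.array([150,135])+np.array(a)/3.2
ty=[(.06,.07,.05),(.06,-.07,.05),(-.06,-.07,.05),(-.06,.07,.05),(0,.135,.05),(0,-.135,.05)]
tt=("top",ty,T([(113,327),(317,313),(327,493),(120,503),(27,419),(418,398)]))
ts=("side",ty[:4],S([(37,462),(158,360),(260,435),(142,530)]))
for o in([tt],[ts],[tt,ts]): print(*fit(o,[.45,.2,0]))
hr=[(-.039,.056,.165),(-.039,-.056,.165)]
ht=("top",hr,T([(573,290),(751,243)]))
hs=("side",[(.039,.056,.165)]+hr,S([(220,130),(292,158),(353,90)]))
for o in([ht],[hs],[ht,hs]): q,r=fit(o,[.55,0,.25]);print(q,r)
tab=[(x,y,z) for x,y,z in[(-.105,.04,.148),(-.105,-.04,.148),(-.097,.04,.148),(-.097,-.04,.148),(-.105,.04,.093),(-.105,-.04,.093)]]
print("tab top",(proj("top",world(q,tab))-100)*3.8)
print("tab side",(proj("side",world(q,tab))-[150,135])*3.2)
for c in P:
    R=cv2.Rodrigues(np.float64(P[c]["rvec"]))[0];print(c,-R.T@P[c]["tvec"])
E
```

```text
[0.52531598 0.27181959 0.08232347] [ 0.4 -0.3  0.2  0.  -0.4  0.1  0.   0.3 -0.5  0.2  0.2 -0.3]
[0.52214782 0.27197695 0.0859789 ] [-0.6  0.2  0.3 -0.7  1.  -2.3 -0.5  4.3]
[0.5247118  0.27159989 0.08413738] [ 0.4  0.   0.3  0.2 -0.2  0.2  0.2  0.5 -0.5  0.5  0.2 -0.1 -1.1 -0.5
 -0.1 -1.3  0.5 -2.8 -1.1  3.6]
[ 0.64766958 -0.00934787  0.2804858 ] [-0.7  0.2  0.7 -0.2]
[ 0.64423052 -0.00778869  0.25313215] [-0.9  0.3  0.1  0.2  0.8 -0.7]
[ 0.64696649 -0.00888997  0.27793152] [-1.   0.4  0.5  0.2 -1.   0.   0.3 -0.5  0.1 -1.6]
tab top [[624.05605594 394.75022152]
 [753.73066176 360.81110166]
 [620.66199222 381.78843309]
 [750.24499382 347.8981465 ]
 [624.59847593 400.07842244]
 [747.09062774 368.01464324]]
tab side [[368.78727252 183.16443454]
 [409.7337633  130.15040347]
 [360.62996583 180.33542062]
 [401.81145794 127.5596253 ]
 [369.1714141  228.62950085]
 [408.93034033 175.33494571]]
top [ 0.47823761 -0.00628421  1.07806969]
side [-0.08405772  0.64609783  0.96287928]
```

Tray is at about (0.525, 0.272, yaw 0.084) and hopper at (0.647, -0.009, yaw 0.278). I'll turn the tool to line up with the tray, travel to its outer handle, grip it and slide it in along the passage.

Emit:
servo_tool(
  plan=[
    [0, 0, 0, 0, 0, -0.07, 94],
    [0, 0, 0, 0, 0, -0.145, 94],
    [0, 0, 0, 0, 0, -0.22, 94],
    [0, 0, 0, 0, 0, -0.295, 94],
    [0, 0, 0, 0, 0, -0.37, 94],
    [0, 0, 0, 0, 0, -0.445, 94],
    [0, 0, 0, 0, 0, -0.52, 94],
    [0, 0, 0, 0, 0, -0.595, 94],
    [0, 0, 0, 0, 0, -0.67, 94],
    [0, 0, 0, 0, 0, -0.745, 94],
    [0, 0, 0, 0, 0, -0.819, 94],
    [0, 0, 0, 0, 0, -0.819, 94],
  ],
)

```text
time: 2.1
tool_pos: [0.1977, -0.5132, 0.2225]
ee_rot: [3.142, 0.0, 1.656]
wrist_force: [0.0, -0.2, 0.5]
width: 0.0943
finger_force: 0.0
```

Emit:
servo_tool(
  plan=[
    [0.3, 0.14, 0, 0, 0, 0, 94],
    [0.65, 0.3, 0, 0, 0, 0, 94],
    [0.96, 0.436, 0, 0, 0, 0, 94],
  ],
)

```text
time: 2.35
tool_pos: [0.2334, -0.4126, 0.2221]
ee_rot: [3.141, -0.001, 1.65]
wrist_force: [1.2, 0.4, 0.6]
width: 0.0942
finger_force: 0.0
```

Emit:
servo_tool(
  plan=[
    [0.32, 0.145, 0, 0, 0, 0, 94],
    [0.64, 0.29, 0, 0, 0, 0, 94],
    [0.96, 0.436, 0, 0, 0, 0, 94],
  ],
)

```text
time: 2.6
tool_pos: [0.2688, -0.3131, 0.2225]
ee_rot: [3.141, 0.0, 1.65]
wrist_force: [0.1, -0.7, 0.3]
width: 0.0941
finger_force: 0.0
```

Emit:
servo_tool(
  plan=[
    [0.32, 0.145, 0, 0, 0, 0, 94],
    [0.64, 0.29, 0, 0, 0, 0, 94],
    [0.96, 0.436, 0, 0, 0, 0, 94],
  ],
)

```text
time: 2.85
tool_pos: [0.3042, -0.2138, 0.2227]
ee_rot: [3.141, 0.001, 1.65]
wrist_force: [2.0, -0.1, 0.3]
width: 0.0941
finger_force: 0.0
```

Emit:
servo_tool(
  plan=[
    [0.32, 0.145, 0, 0, 0, 0, 94],
    [0.64, 0.29, 0, 0, 0, 0, 94],
    [0.96, 0.436, 0, 0, 0, 0, 94],
    [0.96, 0.436, 0, 0, 0, 0, 94],
  ],
)

```text
time: 3.18
tool_pos: [0.3408, -0.1109, 0.2229]
ee_rot: [3.139, -0.002, 1.66]
wrist_force: [-0.5, -0.6, 0.3]
width: 0.0941
finger_force: 0.0
```

Emit:
servo_tool(
  plan=[
    [0.32, 0.145, 0, 0, 0, 0, 94],
    [0.64, 0.29, 0, 0, 0, 0, 94],
    [0.96, 0.436, 0, 0, 0, 0, 94],
  ],
)

```text
time: 3.43
tool_pos: [0.3752, -0.0162, 0.2228]
ee_rot: [3.14, 0.001, 1.649]
wrist_force: [0.3, -1.0, -0.2]
width: 0.0936
finger_force: 0.0
```

Emit:
servo_tool(
  plan=[
    [0.32, 0.145, 0, 0, 0, 0, 94],
    [0.64, 0.29, 0, 0, 0, 0, 94],
    [0.96, 0.436, 0, 0, 0, 0, 94],
  ],
)

```text
time: 3.68
tool_pos: [0.4108, 0.0837, 0.2227]
ee_rot: [3.141, 0.001, 1.651]
wrist_force: [1.0, -1.1, 0.0]
width: 0.0941
finger_force: 0.0
```

Emit:
servo_tool(
  plan=[
    [0.32, 0.145, 0, 0, 0, 0, 94],
    [0.64, 0.29, 0, 0, 0, 0, 94],
    [0.96, 0.436, 0, 0, 0, 0, 94],
  ],
)

```text
time: 3.93
tool_pos: [0.4464, 0.1831, 0.2225]
ee_rot: [3.141, 0.001, 1.651]
wrist_force: [0.4, -0.6, -0.2]
width: 0.0939
finger_force: 0.0
```

Emit:
servo_tool(
  plan=[
    [0.32, 0.145, 0, 0, 0, 0, 70],
    [0.64, 0.29, 0, 0, 0, 0, 70],
    [0.96, 0.436, 0, 0, 0, 0, 70],
  ],
)

```text
time: 4.18
tool_pos: [0.4821, 0.2823, 0.2224]
ee_rot: [3.141, 0.0, 1.651]
wrist_force: [1.3, -0.3, -0.2]
width: 0.0773
finger_force: 0.0
```

Emit:
servo_tool(
  plan=[
    [0.32, 0.145, 0, 0, 0, 0, 70],
    [0.64, 0.29, 0, 0, 0, 0, 70],
    [0.96, 0.436, 0, 0, 0, 0, 70],
    [0.96, 0.436, 0, 0, 0, 0, 70],
    [0.96, 0.436, 0, 0, 0, 0, 70],
  ],
)

```text
time: 4.6
tool_pos: [0.5171, 0.3811, 0.2204]
ee_rot: [-3.139, 0.002, 1.654]
wrist_force: [0.1, 0.9, 0.5]
width: 0.0702
finger_force: 0.0
```

Run:
```python
from h import *
o=robot.get_obs();im=robot.snapshot("wrist");cv2.imwrite("pics/w1.png",im[...,::-1]);print(o["time"],o["tool_pos"],o["ee_rot"])
print(robot.find_in("tray","wrist"));print(np.round(robot.camera_params("wrist")["tool_from_camera"],3))
```

```text
4.6 [0.51712344 0.38105009 0.220368  ] [-3.13901132e+00  1.96097773e-03  1.65371898e+00]
[]
[[ 0.001 -0.96  -0.279  0.082]
 [ 1.     0.001  0.    -0.001]
 [ 0.    -0.279  0.96  -0.163]
 [ 0.     0.     0.     1.   ]]
```

View pics/w1.png

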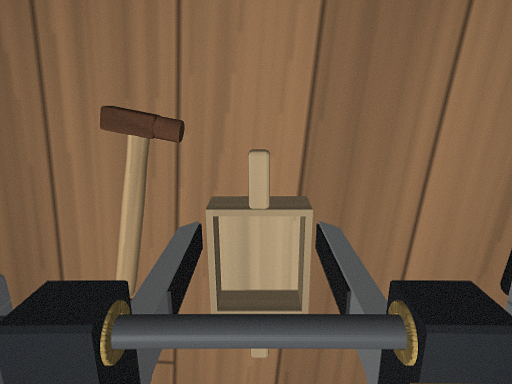

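The wrist view shows the handle at column 259, midway between the fingers, with the mallet head clear on the left. Descend and grip.

Emit:
servo_tool(
  plan=[
    [0, 0, 0.33, 0, 0, 0, 70],
    [0, 0, 0.66, 0, 0, 0, 70],
    [0, 0, 1, 0, 0, 0, 70],
  ],
)

```text
time: 4.95
tool_pos: [0.5177, 0.3791, 0.124]
ee_rot: [3.137, -0.002, 1.651]
wrist_force: [0.3, 0.4, -1.3]
width: 0.0699
finger_force: 0.0
```

Emit:
servo_tool(
  plan=[
    [0, 0, 0.3, 0, 0, 0, 70],
    [0, 0, 0.6, 0, 0, 0, 70],
    [0, 0, 0.82, 0, 0, 0, 70],
    [0, 0, 0.82, 0, 0, 0, 70],
    [0, 0, 0.82, 0, 0, 0, 0],
    [0, 0, 0.82, 0, 0, 0, 0],
    [0, 0, 0.82, 0, 0, 0, 0],
    [0, 0, 0.82, 0, 0, 0, 0],
    [0, 0, 0.82, 0, 0, 0, 0],
    [0, 0, 0.82, 0, 0, 0, 0],
    [0, 0, 0.82, 0, 0, 0, 0],
    [0, 0, 0.82, 0, 0, 0, 0],
  ],
)

```text
time: 5.95
tool_pos: [0.5169, 0.3806, 0.0409]
ee_rot: [3.141, -0.0, 1.654]
wrist_force: [-0.6, 0.0, 1.5]
width: 0.0239
finger_force: 30.0
```

Emit:
servo_tool(
  plan=[
    [0, 0, 0, 0, 0, 0, 0],
    [0, 0, 0, 0, 0, 0, 0],
    [0, 0, 0, 0, 0, 0, 0],
  ],
)

```text
time: 6.2
tool_pos: [0.5169, 0.3806, 0.0408]
ee_rot: [3.141, -0.0, 1.654]
wrist_force: [-0.6, 0.4, 2.6]
width: 0.0237
finger_force: 30.0
```

Emit:
servo_tool(
  plan=[
    [-0.03, 0.04, 0, 0, 0, -0.02, 0],
    [-0.06, 0.08, 0, 0, 0, -0.045, 0],
    [-0.09, 0.12, 0, 0, 0, -0.07, 0],
    [-0.12, 0.16, 0, 0, 0, -0.09, 0],
    [-0.15, 0.2, 0, 0, 0, -0.11, 0],
    [-0.17, 0.22, 0, 0, 0, -0.124, 0],
    [-0.17, 0.22, 0, 0, 0, -0.124, 0],
    [-0.17, 0.22, 0, 0, 0, -0.124, 0],
  ],
)

```text
time: 6.87
tool_pos: [0.5401, 0.3653, 0.0408]
ee_rot: [3.141, 0.0, 1.849]
wrist_force: [-2.1, -0.8, 3.5]
width: 0.0237
finger_force: 30.0
```

Run:
```python
from h import *
im=robot.snapshot("top").copy();o=robot.get_obs()
q=(.570,.260,.278);H=(.647,-.009,.278)
def dr(q,L,col):
    p=(proj("top",world(q,L))*4).astype(np.int32)
    return p,col
a=im[90:290,120:320][...,::-1];a=cv2.resize(a,None,fx=3,fy=3,interpolation=cv2.INTER_CUBIC)
for q,L in((q,[(.06,.07,.05),(.06,-.07,.05),(-.06,-.07,.05),(-.06,.07,.05)]),(q,[(-.012,-.07,.05),(-.012,-.135,.05),(.012,-.135,.05),(.012,-.07,.05)]),(H,[(.039,.056,.165),(.039,-.056,.165),(-.039,-.056,.165),(-.039,.056,.165)]),(H,[(-.097,.04,.148),(-.097,-.04,.148),(-.105,-.04,.148),(-.105,.04,.148)])):
    p=((proj("top",world(q,L))-[120,90]+.5)*3).round().astype(np.int32);cv2.polylines(a,[p],True,(0,0,255),1)
cv2.imwrite("pics/t2.png",a)
```

```text
(no output)
```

View pics/t2.png

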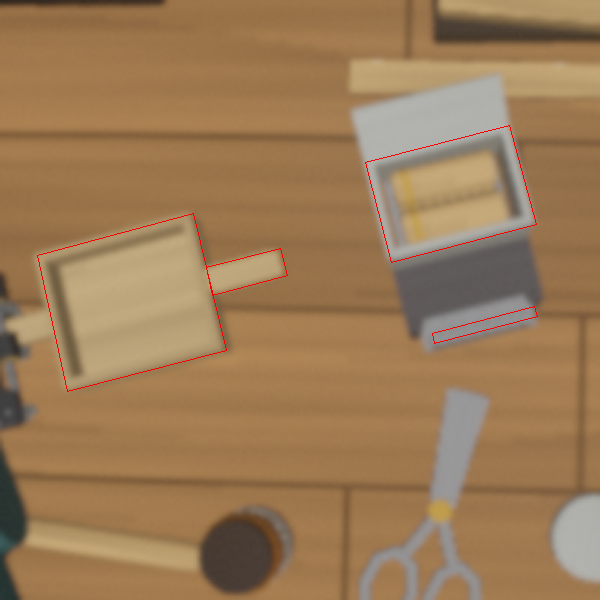

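The predicted outlines match the tray and the hopper rim closely. Now slide it in along the hopper's y axis.

Emit:
servo_tool(
  plan=[
    [-0.12, 0, 0, 0, 0, 0, 0],
    [-0.3, 0, 0, 0, 0, 0, 0],
    [-0.5, 0, 0, 0, 0, 0, 0],
    [-0.7, 0, 0, 0, 0, 0, 0],
    [-0.9, 0, 0, 0, 0, 0, 0],
    [-1, 0, 0, 0, 0, 0, 0],
    [-1, 0, 0, 0, 0, 0, 0],
  ],
)

```text
time: 7.5
tool_pos: [0.5687, 0.2667, 0.0408]
ee_rot: [3.141, 0.002, 1.846]
wrist_force: [1.0, -3.1, 3.0]
width: 0.024
finger_force: 30.0
```

Emit:
servo_tool(
  plan=[
    [-0.12, 0, 0, 0, 0, 0, 0],
    [-0.3, 0, 0, 0, 0, 0, 0],
    [-0.5, 0, 0, 0, 0, 0, 0],
    [-0.7, 0, 0, 0, 0, 0, 0],
    [-0.9, 0, 0, 0, 0, 0, 0],
    [-1, 0, 0, 0, 0, 0, 0],
    [-1, 0, 0, 0, 0, 0, 0],
  ],
)

```text
time: 8.08
tool_pos: [0.5959, 0.1713, 0.0407]
ee_rot: [3.141, 0.002, 1.847]
wrist_force: [1.2, -1.1, 4.3]
width: 0.024
finger_force: 30.0
```

Emit:
servo_tool(
  plan=[
    [-0.12, 0, 0, 0, 0, 0, 0],
    [-0.3, 0, 0, 0, 0, 0, 0],
    [-0.5, 0, 0, 0, 0, 0, 0],
    [-0.7, 0, 0, 0, 0, 0, 0],
    [-0.8, 0, 0, 0, 0, 0, 0],
    [-0.8, 0, 0, 0, 0, 0, 0],
    [-0.8, 0, 0, 0, 0, 0, 0],
  ],
)

```text
time: 8.67
tool_pos: [0.6176, 0.0952, 0.0407]
ee_rot: [3.141, 0.003, 1.849]
wrist_force: [0.8, -1.9, 2.9]
width: 0.0237
finger_force: 30.0
```

Run:
```python
from h import *
q=(.647,-.009,.278);out=[]
for c,o in(("top",(190,90)),("side",(180,130))):
    a=robot.snapshot(c)[o[1]:o[1]+150,o[0]:o[0]+130][...,::-1];a=cv2.resize(a,None,fx=3,fy=3,interpolation=cv2.INTER_CUBIC)
    for L in([(.06,.07,.05),(.06,-.07,.05),(-.06,-.07,.05),(-.06,.07,.05)],[(-.012,-.07,.05),(-.012,-.135,.05),(.012,-.135,.05),(.012,-.07,.05)],[(-.097,.04,.148),(-.097,-.04,.148),(-.105,-.04,.148),(-.105,.04,.148)]):
        p=((proj(c,world(q,L))-o+.5)*3).round().astype(np.int32);cv2.polylines(a,[p],True,(0,0,255),1)
    out.append(a)
cv2.imwrite("pics/t3.png",np.hstack(out))
```

```text
(no output)
```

View pics/t3.png

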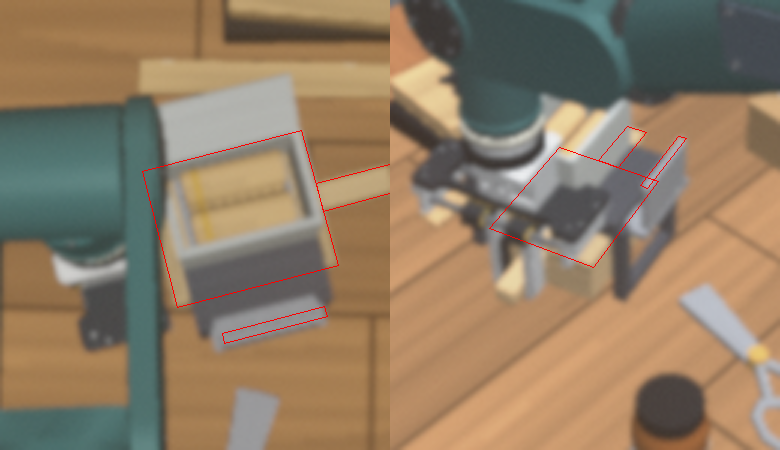

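The tray sits right under the hopper and matches the predicted outline. Release, rise and go over the tab, keeping the same yaw because the tool's y axis lies along the hopper's x.

Emit:
servo_tool(
  plan=[
    [0, 0, 0, 0, 0, 0, 50],
    [0, 0, 0, 0, 0, 0, 50],
    [0, 0, 0, 0, 0, 0, 50],
    [0, 0, 0, 0, 0, 0, 50],
    [0, 0, 0, 0, 0, 0, 50],
    [0, 0, -0.15, 0, 0, 0, 50],
    [0, 0, -0.4, 0, 0, 0, 50],
    [0, 0, -0.7, 0, 0, 0, 50],
    [0, 0, -1, 0, 0, 0, 50],
  ],
)

```text
time: 9.52
tool_pos: [0.6161, 0.0963, 0.1404]
ee_rot: [-3.139, -0.001, 1.849]
wrist_force: [-0.0, 0.2, 0.2]
width: 0.0502
finger_force: 0.0
```

Emit:
servo_tool(
  plan=[
    [0, 0, -0.33, 0, 0, 0, 40],
    [0, 0, -0.66, 0, 0, 0, 40],
    [0, 0, -1, 0, 0, 0, 40],
    [0, 0, -1, 0, 0, 0, 40],
  ],
)

```text
time: 9.85
tool_pos: [0.6197, 0.0966, 0.2499]
ee_rot: [3.127, 0.003, 1.849]
wrist_force: [-0.1, -0.4, 2.1]
width: 0.0403
finger_force: 0.0
```

Emit:
servo_tool(
  plan=[
    [-0.1, -0.3, 0, 0, 0, 0, 40],
    [-0.3, -0.6, 0, 0, 0, 0, 40],
    [-0.5, -0.8, 0, 0, 0, 0, 40],
    [-0.8, -1, 0, 0, 0, 0, 40],
    [-1, -1, 0, 0, 0, 0, 40],
    [-1, -1, 0, 0, 0, 0, 40],
  ],
)

```text
time: 10.35
tool_pos: [0.5479, -0.0307, 0.24]
ee_rot: [-3.141, 0.002, 1.845]
wrist_force: [0.4, 0.1, 0.5]
width: 0.0397
finger_force: 0.0
```

Emit:
servo_tool(
  plan=[
    [-0.06, 0, 0, 0, 0, 0, 40],
    [-0.06, 0, 0, 0, 0, 0, 40],
    [-0.06, 0, 0, 0, 0, 0, 40],
  ],
)

```text
time: 10.6
tool_pos: [0.5501, -0.0326, 0.2401]
ee_rot: [-3.141, -0.001, 1.85]
wrist_force: [0.3, 0.1, 0.3]
width: 0.0402
finger_force: 0.0
```

Run:
```python
from h import *
a=robot.snapshot("wrist")[...,::-1];cv2.imwrite("pics/w2.png",a)
o=robot.get_obs();print(o["time"],o["tool_pos"])
```

```text
10.65 [ 0.55008538 -0.03230059  0.24012518]
```

View pics/w2.png

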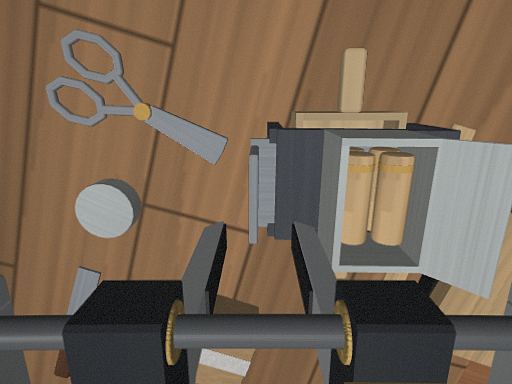

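The tab (column about 254) lies centred between the fingers (223 to 292). All four blanks are still up in the hopper and the tray is visible beneath it. Descend and grip.

Emit:
servo_tool(
  plan=[
    [0, 0, 0.25, 0, 0, 0, 40],
    [0, 0, 0.5, 0, 0, 0, 40],
    [0, 0, 0.75, 0, 0, 0, 40],
    [0, 0, 1, 0, 0, 0, 40],
    [0, 0, 1, 0, 0, 0, 40],
  ],
)

```text
time: 11.07
tool_pos: [0.5465, -0.0316, 0.1343]
ee_rot: [-3.131, -0.005, 1.851]
wrist_force: [-1.0, 0.4, -0.7]
width: 0.0401
finger_force: 0.0
```

Emit:
servo_tool(
  plan=[
    [0, 0, 0.1, 0, 0, 0, 40],
    [0, 0, 0.1, 0, 0, 0, 20],
    [0, 0, 0.1, 0, 0, 0, 0],
    [0, 0, 0.1, 0, 0, 0, 0],
    [0, 0, 0.1, 0, 0, 0, 0],
    [0, 0, 0.1, 0, 0, 0, 0],
    [0, 0, 0.1, 0, 0, 0, 0],
    [0, 0, 0.1, 0, 0, 0, 0],
    [0, 0, 0.1, 0, 0, 0, 0],
  ],
)

```text
time: 11.82
tool_pos: [0.5498, -0.0337, 0.1318]
ee_rot: [3.141, 0.001, 1.848]
wrist_force: [-3.4, -0.9, 7.0]
width: 0.0081
finger_force: 30.0
```

Emit:
servo_tool(
  plan=[
    [0, -0.08, 0, 0, 0, 0, 0],
    [0, -0.2, 0, 0, 0, 0, 0],
    [0, -0.35, 0, 0, 0, 0, 0],
    [0, -0.5, 0, 0, 0, 0, 0],
    [0, -0.65, 0, 0, 0, 0, 0],
    [0, -0.76, 0, 0, 0, 0, 0],
    [0, -0.8, 0, 0, 0, 0, 0],
    [0, -0.8, 0, 0, 0, 0, 0],
    [0, -0.8, 0, 0, 0, 0, 0],
    [0, -0.8, 0, 0, 0, 0, 0],
    [0, -0.8, 0, 0, 0, 0, 0],
    [0, -0.8, 0, 0, 0, 0, 0],
  ],
)

```text
time: 12.82
tool_pos: [0.4728, -0.055, 0.1317]
ee_rot: [3.141, -0.0, 1.849]
wrist_force: [-2.4, 2.5, 7.8]
width: 0.0081
finger_force: 30.0
```

Run:
```python
from h import *
w=robot.snapshot("wrist")[...,::-1][0:300];t=robot.snapshot("top")[90:240,190:340][...,::-1]
t=cv2.resize(t,(300,300),interpolation=cv2.INTER_CUBIC)
cv2.imwrite("pics/o1.png",np.hstack([w[:,50:512],t]))
print(robot.find_in("blank0","wrist"));print(robot.find_in("blank0","top"))
```

```text
[]
[{'extent': [267.2, 156.2, 30.8, 16.0], 'conf': 0.9}, {'extent': [268.6, 164.4, 33.5, 15.9], 'conf': 0.6}, {'extent': [270.9, 162.9, 62.5, 96.8], 'conf': 0.56}, {'extent': [262.9, 150.7, 32.1, 9.8], 'conf': 0.44}]
```

View pics/o1.png

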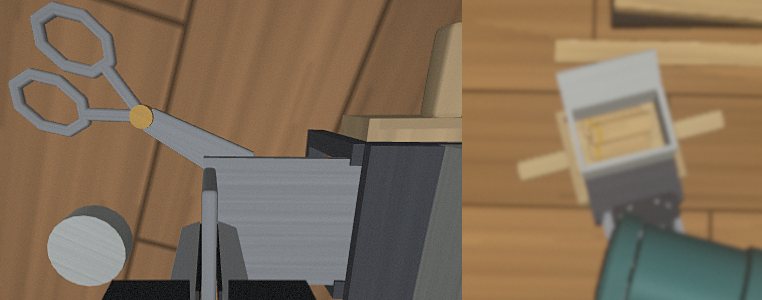

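The gate is out and the top view shows blanks lower down through the shaft. I'll zoom on both fixed views to confirm that all four dropped.

Run:
```python
from h import *
def z(c,x,y,w,h,f): return cv2.resize(robot.snapshot(c)[y:y+h,x:x+w][...,::-1],None,fx=f,fy=f,interpolation=cv2.INTER_CUBIC)
t=z("top",230,110,80,100,6);s=z("side",195,135,80,150,4)
cv2.imwrite("pics/o2.png",np.hstack([t[:600],s[:600]]))
o=cv2.imread("pics/top0.png")
H=(.647,-.009,.278)
for zc in(.02,.045,.06,.105,.13):
    p=proj("top",world(H,[(0,.04,zc),(0,-.04,zc)]));print(zc,np.linalg.norm(p[0]-p[1]),((p.mean(0)-[230,110])*6))
```

```text
0.02 30.73616353288105 [235.34856545 323.84862193]
0.045 31.464721449267312 [235.68816177 314.55004981]
0.06 31.918588021699104 [235.89953993 308.75635405]
0.105 33.361843810019906 [236.57078102 290.32771813]
0.13 34.22116148197548 [236.96976393 279.35146317]
```

View pics/o2.png

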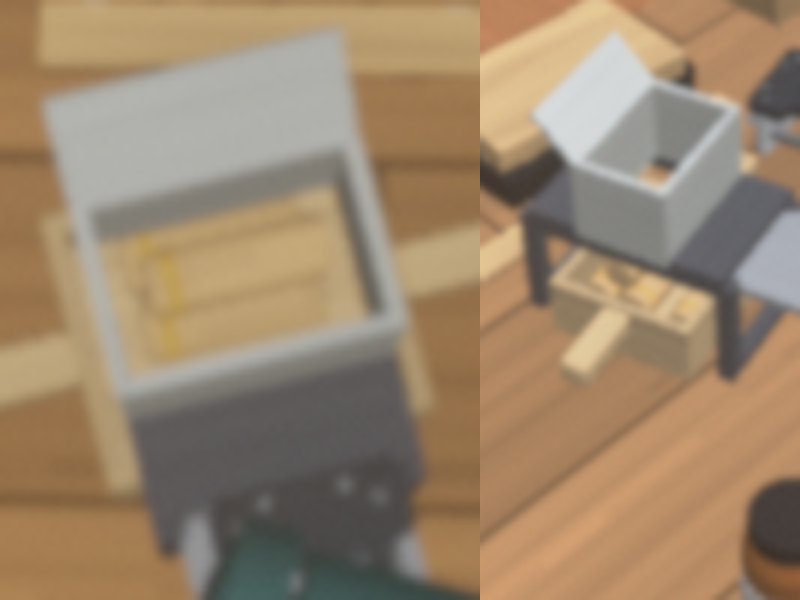

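The side view shows an empty shaft and the blanks in the tray. Push the gate shut, watching the force at the stop.

Emit:
servo_tool(
  plan=[
    [0, 0.1, 0, 0, 0, 0, 0],
    [0, 0.23, 0, 0, 0, 0, 0],
    [0, 0.36, 0, 0, 0, 0, 0],
    [0, 0.49, 0, 0, 0, 0, 0],
    [0, 0.62, 0, 0, 0, 0, 0],
    [0, 0.72, 0, 0, 0, 0, 0],
    [0, 0.76, 0, 0, 0, 0, 0],
    [0, 0.78, 0, 0, 0, 0, 0],
    [0, 0.79, 0, 0, 0, 0, 0],
    [0, 0.8, 0, 0, 0, 0, 0],
    [0, 0.8, 0, 0, 0, 0, 0],
    [0, 0.8, 0, 0, 0, 0, 0],
  ],
)

```text
time: 14.12
tool_pos: [0.5499, -0.0337, 0.1318]
ee_rot: [3.141, 0.001, 1.849]
wrist_force: [-2.5, 0.3, 6.7]
width: 0.0077
finger_force: 30.0
```

Emit:
servo_tool(
  plan=[
    [0, 0.01, 0, 0, 0, 0, 0],
    [0, 0.02, 0, 0, 0, 0, 0],
    [0, 0.02, 0, 0, 0, 0, 0],
    [0, 0.02, 0, 0, 0, 0, 0],
  ],
)

```text
time: 14.45
tool_pos: [0.5499, -0.0337, 0.1318]
ee_rot: [-3.138, 0.001, 1.848]
wrist_force: [-9.3, -1.8, 8.9]
width: 0.008
finger_force: 30.0
```

Emit:
servo_tool(
  plan=[
    [0, 0.01, 0, 0, 0, 0, 0],
    [0, 0.02, 0, 0, 0, 0, 0],
    [0, 0.03, 0, 0, 0, 0, 0],
    [0, 0.03, 0, 0, 0, 0, 0],
    [0, 0.03, 0, 0, 0, 0, 0],
  ],
)

```text
time: 14.87
tool_pos: [0.55, -0.0336, 0.1318]
ee_rot: [-3.131, 0.0, 1.848]
wrist_force: [-16.9, -3.5, 12.9]
width: 0.0082
finger_force: 30.1
```

A firm stop at 17 N: the gate is shut. Relax, release and rise clear.

Emit:
servo_tool(
  plan=[
    [0, -0.02, 0, 0, 0, 0, 0],
    [0, -0.045, 0, 0, 0, 0, 0],
    [0, -0.045, 0, 0, 0, 0, 0],
    [0, -0.045, 0, 0, 0, 0, 40],
    [0, -0.045, 0, 0, 0, 0, 40],
    [0, -0.045, 0, 0, 0, 0, 40],
    [0, -0.045, 0, 0, 0, 0, 40],
    [0, -0.045, 0, 0, 0, 0, 40],
    [0, -0.045, -0.2, 0, 0, 0, 40],
    [0, -0.045, -0.5, 0, 0, 0, 40],
    [0, -0.045, -0.8, 0, 0, 0, 40],
    [0, -0.045, -1, 0, 0, 0, 40],
  ],
)

```text
time: 15.87
tool_pos: [0.5511, -0.0332, 0.2332]
ee_rot: [3.139, 0.001, 1.849]
wrist_force: [0.5, 0.0, 0.9]
width: 0.0403
finger_force: 0.0
```

Emit:
servo_tool(
  plan=[
    [0, -0.2, -0.1, 0, 0, 0, 40],
    [0, -0.5, -0.2, 0, 0, 0, 40],
    [0, -0.8, -0.3, 0, 0, 0, 40],
    [0, -1, -0.3, 0, 0, 0, 40],
    [0, -1, -0.3, 0, 0, 0, 40],
    [0, -1, -0.3, 0, 0, 0, 40],
  ],
)

```text
time: 16.37
tool_pos: [0.4542, -0.0607, 0.2608]
ee_rot: [3.14, 0.001, 1.848]
wrist_force: [0.3, -0.4, -0.1]
width: 0.0401
finger_force: 0.0
```

Emit:
servo_tool(
  plan=[
    [0, -0.3, 0, 0, 0, 0, 40],
    [0, -0.6, 0, 0, 0, 0, 40],
    [0, -0.9, 0, 0, 0, 0, 40],
    [0, -0.9, 0, 0, 0, 0, 40],
    [0, -0.9, 0, 0, 0, 0, 40],
  ],
)

```text
time: 16.78
tool_pos: [0.3681, -0.0854, 0.2603]
ee_rot: [3.141, 0.0, 1.848]
wrist_force: [-0.8, 0.6, 0.8]
width: 0.0402
finger_force: 0.0
```

Run:
```python
from h import *
b=cv2.imread("pics/top0.png").astype(int)
a=robot.snapshot("top")[...,::-1].astype(int);cv2.imwrite("pics/f.png",a)
H=(.647,-.009,.278)
def m(L):
    k=np.zeros(a.shape[:2],np.uint8);cv2.fillPoly(k,[proj("top",world(H,L)).round().astype(np.int32)],1);return k>0
r=m([(-.08,.05,.13),(-.08,-.05,.13),(-.115,-.05,.148),(-.115,.05,.148)])
print("tab region diff",np.abs(a-b)[r].mean())
i=m([(.025,.04,.12),(.025,-.04,.12),(-.025,-.04,.12),(-.025,.04,.12)])
print("shaft before/after",b[i].mean(0),a[i].mean(0))
ru=np.abs(a-b)[260:282,305:332].mean();print("tin",ru)
print(robot.find_in("gate_tab","top")[:1],robot.find_in("tray","top")[:1])
for t in("carton","mallet","knife","ruler","wax_tin"):print(t,[(np.round(d["extent"]).tolist()) for d in robot.find_in(t,"top")[:1]])
```

```text
tab region diff 6.067998097955302
shaft before/after [109.46222791 153.0653009  179.99359795] [151.92957746 150.93085787 150.88860435]
tin 55.35914702581369
[{'extent': [273.2, 174.1, 54.3, 58.7], 'conf': 0.71}] [{'extent': [268.5, 170.8, 102.7, 50.5], 'conf': 0.96}]
carton [[374.0, 203.0, 44.0, 49.0]]
mallet [[143.0, 259.0, 91.0, 38.0]]
knife [[391.0, 276.0, 68.0, 13.0]]
ruler [[293.0, 117.0, 115.0, 16.0]]
wax_tin [[318.0, 268.0, 27.0, 20.0]][ WARN:0@0.378] global loadsave.cpp:1063 imwrite_ Unsupported depth image for selected encoder is fallbacked to CV_8U.
```

```bash
python3 -c "
from bench import robot
print(robot.close_job())"
```

```text
the job is handed in; nothing more can be done
None
```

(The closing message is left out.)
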